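Lock the restored casement

TASK

A restored casement window lies in its frame on the bench with two lock boxes on one edge, each with a key and a square brass plunger standing in it. Grip the key with the straight bar handle and turn it clockwise, back and forth as needed, to find the position where its lock engages and the plunger drops, then let go and leave it dropped. Leave the lock with the ring-shaped key as it is, its plunger up.

Things in the scene. Friction and masses are not known exactly. Their poses are not given: they have to be found in the camera images.
- bar_bow (a point): Centre of the right key's handle, a flat steel bar 46 mm long (x axis), 10 mm thick (y), 28 mm high (z, up). It turns about the vertical through this point, stiffly (0.1 N m), stays where left, cannot be pulled out. Lock box (82 x 90 mm) top: 46 mm below. Its plunger drops 34 to 72 degrees clockwise (seen from above) of the start; how far is hidden, and the handle's direction does not tell.
- bar_pin_top (a point): Top centre of the 12 mm square brass plunger of the bar key's lock, in a 26 mm steel collar 28 mm from the key's axis, away from the robot. At the start it stands 14 mm proud of the collar, 24 mm below the handle's centre. When a hidden notch comes below, it drops 11 mm by its weight and catches there: the key then turns only about 20 degrees more.
- ring_bow (a point): Centre of the other key's handle, an upright ring 38 mm across of 8 mm round bar, in an identical lock box 180 to 300 mm away on the same window edge. Not to be turned.
- ring_pin_top (a point): Top centre of the plunger of the ring key's lock, as for the other; it starts 14 mm proud of its collar and must stay up.

How it is judged:
By the outcome, as a careful person would: the job done as asked, in the order asked, and still so for the second after the job is handed in, with the robot touching nothing.
It also fails if it takes over 40 s, if anything falls off the work surface, if the arm or the gripper's body presses on something with over 40 N, if the wrist force passes 120 N, or if a joint passes its speed limit or range.

ROBOT

A 6-joint arm with a two-finger parallel gripper is mounted at the origin on the work surface. World frame = base frame: x ahead of the robot, y to its left, z up, the work surface at z = 0. Lengths are in m, angles in rad, forces in N, time in s.
With the tool pointing down it reaches from about 0.275 to 1 m from the base axis. Payload 8.4 kg.
Tool frame: the origin (TCP) lies midway between the tips of the shut fingers; the grasp point (between the pads) lies 19 mm behind it; y points along the fingers, x is the direction in which the jaws open and shut, and the axes are right-handed (so a half turn about y gives the same grasp; the last joint's range is limited). The gripper opens to 85 mm and grips with 20 to 120 N. Pads are 22 mm wide; open, the fingers measure 114 mm over their backs; the gripper's body (76 mm by 85 mm) begins 54 mm behind the grasp point. The pads swing forward as they close: fully open they stand 13 mm farther back than shut.
Start: joints at [1.295, 0.353, 1.633, -0, 1.155, -0.002], TCP at [0.169, 0.602, 0.231] pointing down, gripper open.
Joint ranges: [-2.63, 2.63], [-0.92, 2.1], [0.06, 2.66], [-1.3, 4.44], [0, 2.69], [-3.02, 3.02]. Speed limits (rad/s): [2.22, 2.22, 2.79, 3.14, 3.14, 3.14].

INTERFACE

Orientations are given as a unit quaternion [w, x, y, z].
In Python, from cell import robot gives the robot as it stands. The module is installed in compiled form; this text tells all that it offers.
- The arm moves only by the shell command python3 -m crank 'ROWS'. ROWS is text: rows parted by semicolons, each of 7 numbers parted by spaces: the turn, a rotation vector about the tool's x, y, z in degrees, then the shift along the tool's x, y, z in cm, then the gripper command: -1 is shut, 1 is fully open, values between are in proportion. A call has 1 to 12 rows; each row shifts and turns the commanded pose from where the row before left it, along the tool's axes as they then stand; what a row does not reach is not made up. A row lasts 1/10 s, in which the tool goes at most 50 mm and 8.59 degrees, less where a joint would pass 70% of its speed; a pose out of reach is approached as far as the arm can. A call with a gripper value outside its range is refused whole. The fingers move at their own pace and stop on an object; the grip force is fixed at half the most. Time passes only in rows, so rows that do not move let the fingers close. It gives the time, the measured TCP pose, the force and the opening at its end, in the units of the state.
- robot.state(): the state, without advancing time (a new reading comes with each control period).
- robot.read_camera(name): name is "scene" or "top"; returns a dict with "frame" (400x640x3 uint8, red, green, blue), "fx", "fy", "cx", "cy" (pixels), "cam_to_world" (4x4, takes a point from camera to world coordinates). Camera axes: x right, y down, z forward; pixel columns grow to the right and rows downward; lengths in m; the calibration is good to about 2 mm. A picture is of the moment at which its call begins. There is no depth.
- robot.hand_in(): hands the job in, once; it reports no verdict.
The state is a dict: "clock": time; "joint_pos": joint angles; "qd": joint speeds; "tau": joint torques, N m; "ee_pos": TCP position; "eef_rot": TCP orientation; "wrist_force": force on the tool from outside, world axes, zero at the start; "moment": the same for the moment, N m; "grip_width": opening from 0.0 (shut) to 1.0 (fully open).
Only numpy, scipy, OpenCV 4.12 (cv2) and the standard library are available. Lean on these libraries where they do the work, as an engineer would, in place of code of your own. Each camera call takes 0.05 s, during which the arm holds its last target. There are 200 camera calls.

## Working session

There is one attempt and no reset: what is moved stays moved. The work goes in short steps, Python scripts to look and compute and a shell command to move; the robot and the scene stay as the last step left them, time stands still between calls to the robot, and variables do not carry over. Pictures are saved under pics/ and viewed, about 8 in all and at most 12, crops included, and the job is handed in when it is done.

```bash
mkdir -p pics
python3 - <<'E'
from cell import robot
import cv2,numpy as np
s=robot.state()
print({k:np.round(v,3).tolist() for k,v in s.items()})
for n in("scene","top"):
    c=robot.read_camera(n);cv2.imwrite(f"pics/{n}0.png",c["frame"][:,:,::-1])
    print(n,c["fx"],c["fy"],c["cx"],c["cy"],np.round(c["cam_to_world"],3).tolist())
E
```

```text
{'clock': 0.0, 'joint_pos': [1.295, 0.354, 1.634, -0.0, 1.155, -0.002], 'qd': [-0.001, -0.0, -0.001, 0.0, -0.002, 0.002], 'tau': [0.002, -60.526, -34.207, 0.0, 0.009, -0.0], 'ee_pos': [0.169, 0.601, 0.231], 'eef_rot': [-0.563, 0.564, 0.427, -0.427], 'wrist_force': [-0.636, 0.236, 0.081], 'moment': [-0.0, 0.028, 0.016], 'grip_width': 1.004}
scene 416.4478050848344 416.4478050848344 315.97355998658344 197.8342177791984 [[0.493, 0.541, -0.682, 1.021], [0.87, -0.312, 0.382, -0.246], [-0.006, -0.781, -0.624, 0.544], [0.0, 0.0, 0.0, 1.0]]
top 489.0915932864201 489.0915932864201 316.9372834809578 192.07649942335573 [[-0.026, -0.995, 0.098, 0.515], [-1.0, 0.026, 0.002, 0.014], [-0.004, -0.098, -0.995, 0.817], [0.0, 0.0, 0.0, 1.0]]
```

View pics/scene0.png

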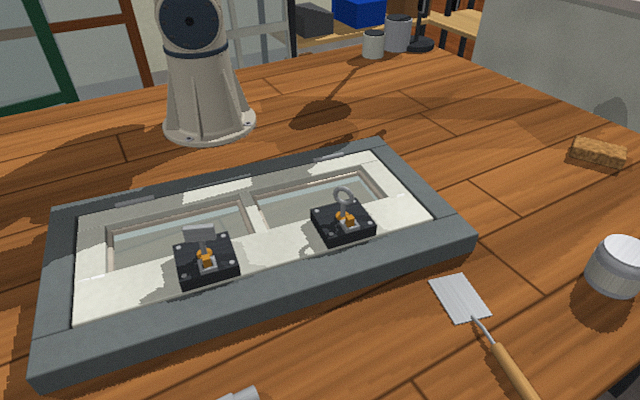

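View pics/top0.png

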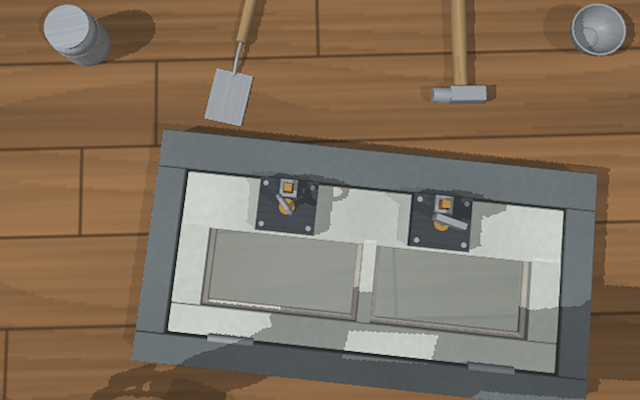

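The bar key is at about (450,222) in the top view and (198,232) in the scene view. The ring key is at (286,203) and (344,198). I'll zoom in on the bar key.

Run:
```python
import cv2,numpy as np
a=cv2.imread("pics/top0.png")[180:260,400:490];b=cv2.imread("pics/scene0.png")[215:295,165:255]
f=lambda i:cv2.resize(i,None,fx=4.4,fy=4.4,interpolation=cv2.INTER_CUBIC)
cv2.imwrite("pics/crop0.png",np.hstack([f(a),f(b)]))
```

```text
(no output)
```

View pics/crop0.png

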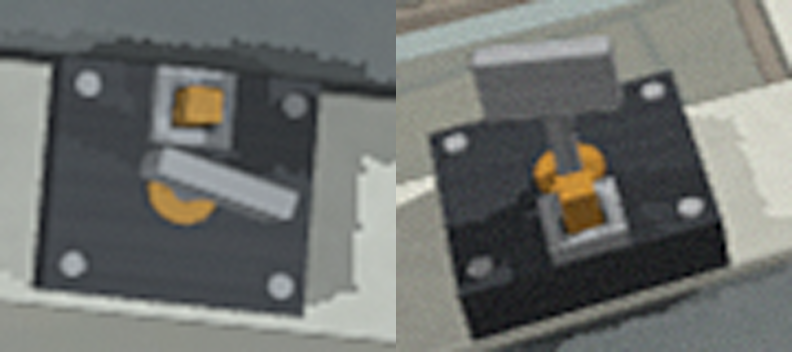

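The left half shows the bar's top face from about (161,163) to (294,204) in the crop. The right half shows its top-face centre at about (542,52), and the plunger top is visible in both. Next I'll triangulate.

```bash
cat > h.py <<'E'
import numpy as np
from scipy.spatial.transform import Rotation as R
def ray(c,u,v):
    T=c["cam_to_world"];d=T[:3,:3]@[(u-c["cx"])/c["fx"],(v-c["cy"])/c["fy"],1];return T[:3,3],d/np.linalg.norm(d)
def tri(a,b):
    A=0;y=0
    for o,d in(a,b):
        P=np.eye(3)-np.outer(d,d);A=A+P;y=y+P@o
    p=np.linalg.solve(A,y);return p,[np.linalg.norm((np.eye(3)-np.outer(d,d))@(p-o)) for o,d in(a,b)]
def onz(r,z): return r[0]+r[1]*(z-r[0][2])/r[1][2]
def rot(s): w,x,y,z=s["eef_rot"];return R.from_quat([x,y,z,w])
E
python3 - <<'E'
from cell import robot
from h import *
t=robot.read_camera("top");s=robot.read_camera("scene")
T=lambda x,y:ray(t,400+x/4.4-.4,180+y/4.4-.4)
S=lambda x,y:ray(s,165+(x-396)/4.4-.4,215+y/4.4-.4)
b,e=tri(T(228,184),S(542,52));print("bartop",b,e)
print("plunger",tri(T(203,101),S(576,184)))
l=onz(T(161.5,163),b[2]);r=onz(T(294,204),b[2]);d=r-l
print("len",np.linalg.norm(d),"ang",np.degrees(np.arctan2(d[1],d[0])))
st=robot.state();print(st["ee_pos"],rot(st).as_matrix().round(3))
# box top corners screws
for p in((88,84),(295,105),(72,264),(281,287)):print(onz(T(*p),b[2]-.060).round(4))
E
```

```text
bartop [ 0.53635208 -0.17490205  0.125817  ] [np.float64(0.0011907609712810165), np.float64(0.001190760971281038)]
plunger (array([ 0.56553859, -0.17815777,  0.09013646]), [np.float64(0.0017671516957225878), np.float64(0.0017671516957226976)])
len 0.0440887995381833 ang -108.81834362738252
[0.16892229 0.60145063 0.23083521] [[ 0.27  -0.    -0.963]
 [ 0.963 -0.001  0.27 ]
 [-0.001 -1.    -0.   ]]
[ 0.5748 -0.1429  0.0658]
[ 0.5656 -0.2149  0.0658]
[ 0.5123 -0.1344  0.0658]
[ 0.5025 -0.2065  0.0658]
```

```bash
python3 -m crank '0 8.46 0 0 0 0 0;0 8.46 0 0 0 0 0;0 8.46 0 0 0 0 0;0 8.46 0 0 0 0 0;0 8.46 0 0 0 0 0;0 8.46 0 0 0 0 0;0 8.46 0 0 0 0 0;0 8.46 0 0 0 0 0;0 8.46 0 0 0 0 0;0 8.46 0 0 0 0 0;0 8.46 0 0 0 0 0' | tail -5
python3 -m crank '0 0 0 3.3 0 -3.4 0;0 0 0 3.3 0 -3.4 0;0 0 0 3.3 0 -3.4 0;0 0 0 3.3 0 -3.4 0;0 0 0 3.3 0 -3.4 0;0 0 0 3.3 0 -3.4 0;0 0 0 3.3 0 -3.4 0;0 0 0 3.3 0 -3.4 0;0 0 0 3.3 0 -3.4 0' | tail -5
python3 -m crank '0 0 0 3.3 0 -3.4 0;0 0 0 3.3 0 -3.4 0;0 0 0 3.3 0 -3.4 0;0 0 0 3.3 0 -3.4 0;0 0 0 3.3 0 -3.4 0;0 0 0 3.3 0 -3.4 0;0 0 0 3.3 0 -3.4 0;0 0 0 3.3 0 -3.4 0;0 0 0 0 0 0 0;0 0 0 0 0 0 0' | tail -5
cat > w.py <<'E'
from cell import robot
from h import *
s=robot.state();M=rot(s).as_matrix()
print("t",s["clock"],"ee",s["ee_pos"].round(4) if hasattr(s["ee_pos"],"round") else s["ee_pos"],"xang",np.degrees(np.arctan2(M[1,0],M[0,0])).round(2),"tilt",M[:,1].round(3))
print("to bow, cm tool:",(M.T@(np.array([.537,-.175,.098])-s["ee_pos"])*100).round(2),np.round(s["joint_pos"],2),np.round(s["wrist_force"],1),np.round(s["moment"],2),s["grip_width"])
E
python3 w.py
```

```text
clock: 1.3
ee_pos: [0.1689, 0.6016, 0.2311]
eef_rot: [-0.697, 0.697, -0.117, 0.117]
wrist_force: [0.0, -0.0, -0.2]
grip_width: 0.502
clock: 2.2
ee_pos: [0.3523, 0.2148, 0.2315]
eef_rot: [0.698, -0.698, 0.115, -0.115]
wrist_force: [1.4, 0.8, -1.0]
grip_width: 0.503
clock: 3.2
ee_pos: [0.5143, -0.1268, 0.2308]
eef_rot: [0.698, -0.697, 0.116, -0.116]
wrist_force: [0.1, 1.6, 0.3]
grip_width: 0.504
t 3.2 ee [ 0.5143 -0.1268  0.2308] xang -18.88 tilt [-0.001  0.    -1.   ]
to bow, cm tool: [ 3.72 13.28 -3.83] [-0.24  0.21  1.84  0.    1.1   0.08] [0.1 1.6 0.3] [0.01 0.   0.  ] 0.5043445270178293
```

```bash
python3 -m crank '0 0 0 1.86 0 -1.92 0;0 0 0 1.86 0 -1.92 0;0 0 0 0 3 0 0;0 0 0 0 3 0 0;0 0 0 0 2 0 0;0 0 0 0 0 0 0;0 0 0 0 0 0 0' | tail -5
python3 w.py
python3 - <<'E'
from cell import robot
import cv2,numpy as np
a=robot.read_camera("top")["frame"][150:280,380:520,::-1];b=robot.read_camera("scene")["frame"][165:295,140:280,::-1]
f=lambda i:cv2.resize(i,None,fx=2.8,fy=2.8,interpolation=cv2.INTER_CUBIC)
cv2.imwrite("pics/c1.png",np.hstack([f(a),f(b)]))
E
```

```text
clock: 3.9
ee_pos: [0.5372, -0.1733, 0.1517]
eef_rot: [0.698, -0.698, 0.115, -0.115]
wrist_force: [0.5, 0.3, 0.2]
grip_width: 0.502
t 3.9 ee [ 0.5372 -0.1733  0.1517] xang -18.68 tilt [-0.001  0.    -1.   ]
to bow, cm tool: [ 0.04  5.37 -0.17] [-0.31  0.35  1.84  0.    0.96  0.01] [0.5 0.3 0.2] [0.03 0.05 0.  ] 0.5019879175899934
```

View pics/c1.png

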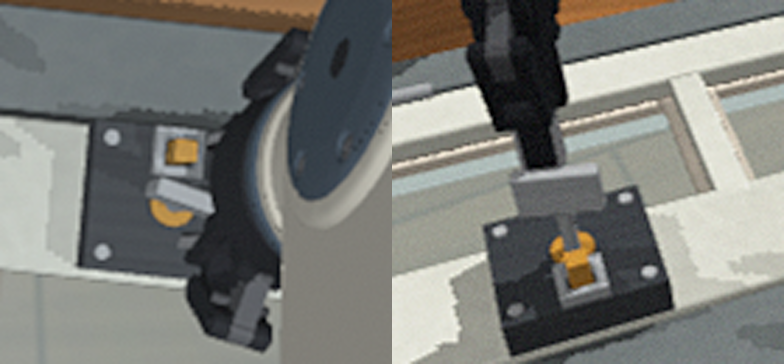

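The tool is above the bar with the jaws straddling it, and the plunger at crop (580,275) stays visible in the scene view. I'll go down and grip.

```bash
python3 -m crank '0 0 0 0 1.8 -0.1 0;0 0 0 0 1.8 -0.1 0;0 0 0 0 1.7 0 0;0 0 0 0 0 0 0;0 0 0 0 0 0 0' | tail -5;  python3 w.py
python3 -m crank '0 0 0 0 0 0 -1;0 0 0 0 0 0 -1;0 0 0 0 0 0 -1;0 0 0 0 0 0 -1;0 0 0 0 0 0 -1;0 0 0 0 0 0 -1' | tail -5; python3 w.py
```

```text
clock: 4.5
ee_pos: [0.5373, -0.1762, 0.0994]
eef_rot: [-0.698, 0.698, -0.115, 0.115]
wrist_force: [-0.6, 0.5, 1.1]
grip_width: 0.496
t 4.5 ee [ 0.5373 -0.1762  0.0994] xang -18.74 tilt [ 0.001 -0.    -1.   ]
to bow, cm tool: [-0.06  0.14  0.1 ] [-0.32  0.42  1.87  0.    0.85  0.01] [-0.6  0.5  1.1] [-0.04  0.01  0.  ] 0.49621643601025023
clock: 5.1
ee_pos: [0.5368, -0.1762, 0.0995]
eef_rot: [-0.698, 0.698, -0.115, 0.115]
wrist_force: [-4.1, 1.0, 8.2]
grip_width: 0.107
t 5.1 ee [ 0.5368 -0.1762  0.0995] xang -18.74 tilt [ 0. -0. -1.]
to bow, cm tool: [-0.02  0.15  0.12] [-0.32  0.42  1.87 -0.    0.85  0.01] [-4.1  1.   8.2] [ 0.09  0.64 -0.01] 0.10661896589029467
```

Gripped at about 9 mm opening. I'll turn clockwise and track the plunger with a colour mask.

```bash
cat > p.py <<'E'
from cell import robot
from h import *
import cv2,sys
def proj(c,p):
    q=np.linalg.inv(c["cam_to_world"])@np.r_[p,1];return q[0]/q[2]*c["fx"]+c["cx"],q[1]/q[2]*c["fy"]+c["cy"]
c=robot.read_camera("scene")
n=sys.argv[1] if len(sys.argv)>1 else None
if n: cv2.imwrite(f"pics/{n}.png",c["frame"][:,:,::-1])
u,v=map(lambda z:int(round(z)),proj(c,[.5655,-.178,.089]))
hsv=cv2.cvtColor(c["frame"],cv2.COLOR_RGB2HSV)
m=cv2.inRange(hsv,(8,120,90),(28,255,255))[v-10:v+20,u-4:u+6]
bright=cv2.inRange(hsv,(8,120,200),(28,255,255))[v-4:v+20,u-4:u+6]
print("orange n",(m>0).sum(),"lowrows",(m[10:]>0).sum(1).tolist(),"bright n",(bright>0).sum())
s=robot.state();M=rot(s).as_matrix()
print("t",round(s["clock"],2),"turned cw",(-18.74-np.degrees(np.arctan2(M[1,0],M[0,0]))).round(1),"ee",np.round(s["ee_pos"],4),"F",np.round(s["wrist_force"],1),"M",np.round(s["moment"],2),"w",round(float(s["grip_width"]),3))
E
python3 p.py
python3 -m crank '0 4 0 0 0 0 -1;0 4 0 0 0 0 -1;0 4 0 0 0 0 -1;0 4 0 0 0 0 -1;0 4 0 0 0 0 -1;0 4 0 0 0 0 -1;0 4 0 0 0 0 -1;0 0 0 0 0 0 -1'>/dev/null; python3 p.py t28
```

```text
orange n 133 lowrows [8, 8, 8, 9, 8, 8, 8, 9, 8, 4, 2, 0, 0, 0, 0, 0, 0, 0, 0, 0] bright n 31
t 5.15 turned cw 0.0 ee [ 0.5368 -0.1762  0.0995] F [-4.3  0.2  7.3] M [ 0.11  0.57 -0.  ] w 0.108
orange n 123 lowrows [6, 6, 6, 7, 7, 7, 8, 8, 8, 7, 3, 0, 0, 0, 0, 0, 0, 0, 0, 0] bright n 21
t 6.0 turned cw 28.1 ee [ 0.5362 -0.1759  0.0995] F [-5.5  1.7 10.6] M [ 0.37  0.93 -0.11] w 0.106
```

Run:
```python
import cv2
cv2.imwrite("pics/t28c.png",cv2.resize(cv2.imread("pics/t28.png")[175:300,140:280],None,fx=4,fy=4,interpolation=cv2.INTER_CUBIC))
```

```text
(no output)
```

View pics/t28c.png

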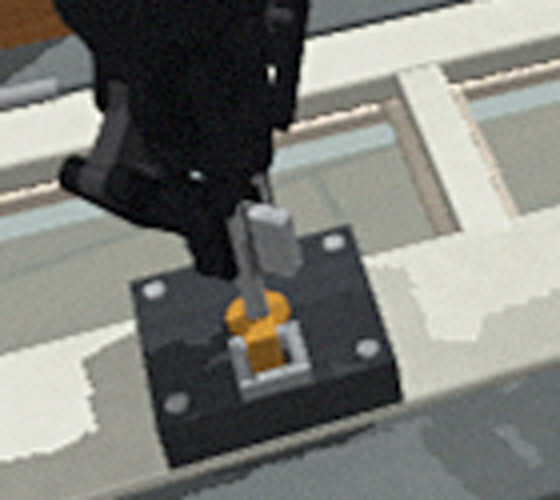

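At 28° the bar has turned with the gripper, and the plunger (crop about (265,350)) still stands up. I'll go on slowly.

```bash
python3 -m crank '0 1.5 0 0 0 0 -1;0 1.5 0 0 0 0 -1;0 1.5 0 0 0 0 -1;0 1.5 0 0 0 0 -1;0 0 0 0 0 0 -1'>/dev/null; python3 p.py
python3 -m crank '0 1.5 0 0 0 0 -1;0 1.5 0 0 0 0 -1;0 1.5 0 0 0 0 -1;0 0 0 0 0 0 -1'>/dev/null; python3 p.py
python3 -m crank '0 1.5 0 0 0 0 -1;0 1.5 0 0 0 0 -1;0 1.5 0 0 0 0 -1;0 0 0 0 0 0 -1'>/dev/null; python3 p.py t43
```

```text
orange n 123 lowrows [6, 6, 6, 7, 7, 7, 7, 8, 8, 7, 3, 0, 0, 0, 0, 0, 0, 0, 0, 0] bright n 19
t 6.55 turned cw 34.0 ee [ 0.5361 -0.1758  0.0995] F [-5.8  2.5 10.5] M [ 0.48  0.93 -0.11] w 0.11
orange n 123 lowrows [6, 6, 6, 7, 7, 7, 7, 8, 8, 7, 3, 0, 0, 0, 0, 0, 0, 0, 0, 0] bright n 17
t 7.0 turned cw 38.5 ee [ 0.536  -0.1757  0.0995] F [-6.5  3.2 11.7] M [ 0.51  0.97 -0.01] w 0.106
orange n 125 lowrows [6, 6, 6, 7, 7, 7, 7, 8, 8, 7, 4, 0, 0, 0, 0, 0, 0, 0, 0, 0] bright n 18
t 7.45 turned cw 43.0 ee [ 0.536  -0.1756  0.0995] F [-6.3  3.3 11.5] M [ 0.59  1.03 -0.12] w 0.107
```

```bash
python3 -m crank '0 1.5 0 0 0 0 -1;0 1.5 0 0 0 0 -1;0 1.5 0 0 0 0 -1;0 0 0 0 0 0 -1'>/dev/null; python3 p.py
python3 -m crank '0 1.5 0 0 0 0 -1;0 1.5 0 0 0 0 -1;0 1.5 0 0 0 0 -1;0 0 0 0 0 0 -1'>/dev/null; python3 p.py t52
```

```text
orange n 123 lowrows [6, 6, 6, 7, 7, 7, 7, 8, 8, 7, 3, 0, 0, 0, 0, 0, 0, 0, 0, 0] bright n 21
t 7.9 turned cw 47.5 ee [ 0.5359 -0.1755  0.0995] F [-5.4  4.4 12. ] M [ 0.72  1.05 -0.04] w 0.111
orange n 143 lowrows [9, 9, 9, 9, 9, 8, 9, 9, 9, 6, 3, 0, 0, 0, 0, 0, 0, 0, 0, 0] bright n 30
t 8.35 turned cw 52.0 ee [ 0.5359 -0.1754  0.0994] F [-7.2  4.8 11.8] M [ 0.77  1.07 -0.11] w 0.11
```

Run:
```python
import cv2,numpy as np
f=lambda n:cv2.resize(cv2.imread(f"pics/{n}.png")[205:285,160:240],None,fx=4.8,fy=4.8,interpolation=cv2.INTER_CUBIC)
cv2.imwrite("pics/cmp.png",np.hstack([f("t43"),f("t52")]))
```

```text
(no output)
```

View pics/cmp.png

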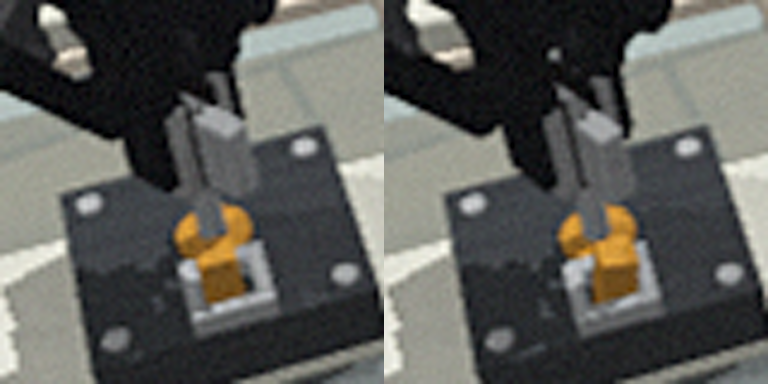

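At 52° the plunger is still up. It has shifted sideways in its collar, so it is being dragged and may be near the notch. Carrying on in smaller steps.

```bash
python3 -m crank '0 1 0 0 0 0 -1;0 1 0 0 0 0 -1;0 0 0 0 0 0 -1'>/dev/null; python3 p.py
python3 -m crank '0 1 0 0 0 0 -1;0 1 0 0 0 0 -1;0 0 0 0 0 0 -1'>/dev/null; python3 p.py
python3 -m crank '0 1 0 0 0 0 -1;0 1 0 0 0 0 -1;0 0 0 0 0 0 -1'>/dev/null; python3 p.py t58
```

```text
orange n 144 lowrows [9, 9, 9, 9, 9, 9, 9, 9, 9, 5, 3, 0, 0, 0, 0, 0, 0, 0, 0, 0] bright n 29
t 8.7 turned cw 54.0 ee [ 0.5358 -0.1753  0.0994] F [-5.9  4.9 12.8] M [0.79 1.08 0.01] w 0.109
orange n 145 lowrows [9, 9, 9, 9, 9, 9, 9, 9, 9, 6, 3, 0, 0, 0, 0, 0, 0, 0, 0, 0] bright n 33
t 9.05 turned cw 56.0 ee [ 0.5359 -0.1753  0.0994] F [-6.   5.6 12.3] M [ 0.83  1.07 -0.07] w 0.106
orange n 144 lowrows [9, 9, 9, 9, 9, 9, 9, 9, 9, 6, 3, 0, 0, 0, 0, 0, 0, 0, 0, 0] bright n 35
t 9.4 turned cw 58.0 ee [ 0.5358 -0.1753  0.0994] F [-6.4  5.6 13.4] M [ 0.88  1.07 -0.  ] w 0.108
```

```bash
python3 -m crank '0 1 0 0 0 0 -1;0 1 0 0 0 0 -1;0 1 0 0 0 0 -1;0 1 0 0 0 0 -1;0 0 0 0 0 0 -1'>/dev/null; python3 p.py
python3 -m crank '0 1 0 0 0 0 -1;0 1 0 0 0 0 -1;0 1 0 0 0 0 -1;0 1 0 0 0 0 -1;0 0 0 0 0 0 -1'>/dev/null; python3 p.py
python3 -m crank '0 1 0 0 0 0 -1;0 1 0 0 0 0 -1;0 1 0 0 0 0 -1;0 1 0 0 0 0 -1;0 0 0 0 0 0 -1'>/dev/null; python3 p.py t70
```

```text
orange n 147 lowrows [9, 9, 9, 9, 9, 9, 9, 10, 9, 7, 3, 0, 0, 0, 0, 0, 0, 0, 0, 0] bright n 37
t 9.95 turned cw 62.0 ee [ 0.5358 -0.1752  0.0994] F [-5.9  5.9 12.8] M [ 0.98  1.07 -0.  ] w 0.105
orange n 146 lowrows [9, 9, 9, 9, 9, 9, 9, 9, 9, 7, 3, 0, 0, 0, 0, 0, 0, 0, 0, 0] bright n 42
t 10.5 turned cw 66.0 ee [ 0.5358 -0.1751  0.0995] F [-6.5  5.9 13.9] M [ 1.08  1.02 -0.06] w 0.106
orange n 143 lowrows [9, 8, 9, 9, 9, 9, 9, 9, 9, 6, 3, 0, 0, 0, 0, 0, 0, 0, 0, 0] bright n 40
t 11.05 turned cw 70.0 ee [ 0.5358 -0.175   0.0995] F [-6.5  6.7 13.1] M [ 1.15  1.01 -0.03] w 0.108
```

Run:
```python
import cv2,numpy as np
f=lambda n:cv2.resize(cv2.imread(f"pics/{n}.png")[205:285,160:240],None,fx=4.8,fy=4.8,interpolation=cv2.INTER_CUBIC)
cv2.imwrite("pics/cmp2.png",np.hstack([f("scene0"),f("t70")]))
```

```text
(no output)
```

View pics/cmp2.png

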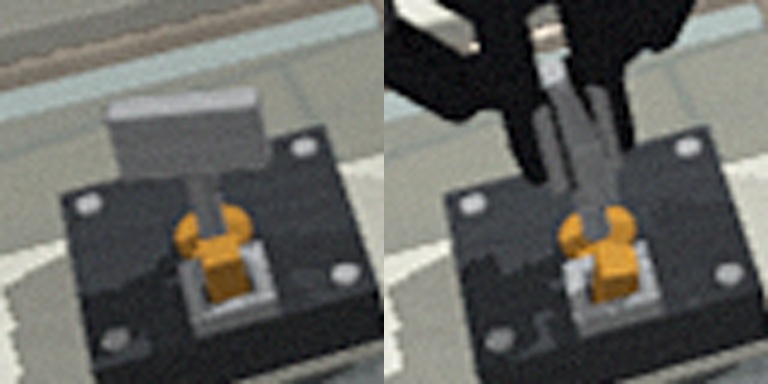

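The bar follows the gripper. The plunger is up but has leaned the other way since about 50°. I'll go just past 72°, then sweep back slowly.

```bash
python3 -m crank '0 1 0 0 0 0 -1;0 1 0 0 0 0 -1;0 1 0 0 0 0 -1;0 1 0 0 0 0 -1;0 0 0 0 0 0 -1'>/dev/null; python3 p.py
python3 -m crank '0 -2 0 0 0 0 -1;0 -2 0 0 0 0 -1;0 -2 0 0 0 0 -1;0 0 0 0 0 0 -1'>/dev/null; python3 p.py t68
python3 -m crank '0 -2 0 0 0 0 -1;0 -2 0 0 0 0 -1;0 -2 0 0 0 0 -1;0 0 0 0 0 0 -1'>/dev/null; python3 p.py t62
```

```text
orange n 110 lowrows [2, 0, 4, 7, 7, 7, 8, 8, 8, 7, 3, 0, 0, 0, 0, 0, 0, 0, 0, 0] bright n 38
t 11.6 turned cw 74.0 ee [ 0.5358 -0.1749  0.0994] F [-6.   6.8 13. ] M [ 1.25  1.   -0.04] w 0.108
orange n 111 lowrows [2, 0, 4, 7, 8, 8, 8, 8, 8, 6, 2, 0, 0, 0, 0, 0, 0, 0, 0, 0] bright n 40
t 12.05 turned cw 68.0 ee [ 0.5358 -0.175   0.0995] F [-6.5  6.7 13.9] M [1.15 1.05 0.12] w 0.106
orange n 117 lowrows [2, 0, 3, 8, 9, 9, 9, 10, 10, 6, 1, 0, 0, 0, 0, 0, 0, 0, 0, 0] bright n 42
t 12.5 turned cw 62.0 ee [ 0.5358 -0.1752  0.0994] F [-6.8  6.  13. ] M [1.03 1.05 0.05] w 0.105
```

The mask changed at 74°: the top rows are gone, consistent with a drop. I'll check by eye.

Run:
```python
import cv2,numpy as np
f=lambda n:cv2.resize(cv2.imread(f"pics/{n}.png")[205:285,160:240],None,fx=4.8,fy=4.8,interpolation=cv2.INTER_CUBIC)
cv2.imwrite("pics/cmp3.png",np.hstack([f("t70"),f("t62")]))
```

```text
(no output)
```

View pics/cmp3.png

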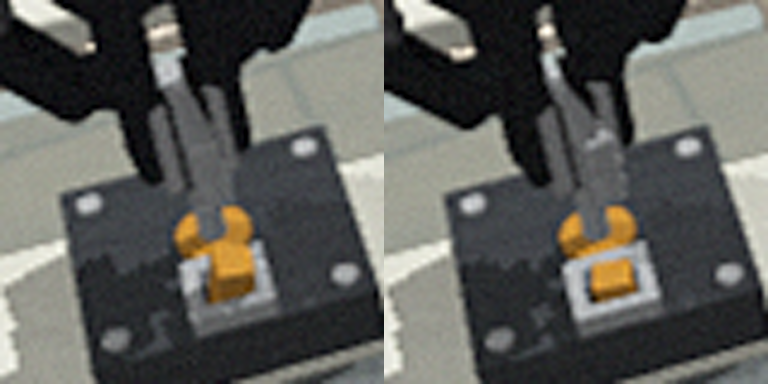

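The plunger has dropped to near the collar, at crop (612,278) against (232,270) when it was up, and it stays down on the way back. I'll ease off the notch edge, let go and lift.

```bash
python3 -m crank '0 2 0 0 0 0 -1;0 2 0 0 0 0 -1;0 0 0 0 0 0 -1'>/dev/null; python3 p.py
python3 -m crank '0 0 0 0 0 0 -0.2;0 0 0 0 0 0 -0.2;0 0 0 0 0 0 -0.2;0 0 0 0 0 0 -0.2;0 0 0 0 -1 0 -0.2;0 0 0 0 -2 0 -0.2;0 0 0 0 -4 0 -0.2;0 0 0 0 -4 0 -0.2;0 0 0 0 -4 0 -0.2;0 0 0 -3 0 0 -0.2;0 0 0 0 0 0 -0.2;0 0 0 0 0 0 -0.2'>/dev/null; python3 p.py fin
python3 - <<'E'
import cv2
cv2.imwrite("pics/finc.png",cv2.resize(cv2.imread("pics/fin.png")[165:295,150:400],None,fx=3.2,fy=3.2,interpolation=cv2.INTER_CUBIC))
E
```

```text
orange n 118 lowrows [2, 0, 3, 8, 9, 9, 9, 10, 10, 6, 1, 0, 0, 0, 0, 0, 0, 0, 0, 0] bright n 41
t 12.85 turned cw 66.0 ee [ 0.5358 -0.1751  0.0994] F [-6.3  6.6 13.1] M [ 1.08  1.01 -0.07] w 0.105
orange n 117 lowrows [2, 0, 3, 8, 9, 9, 9, 10, 10, 6, 1, 0, 0, 0, 0, 0, 0, 0, 0, 0] bright n 37
t 14.1 turned cw 66.0 ee [ 0.5338 -0.1464  0.2483] F [ 0.7 -0.  -0.2] M [-0.01 -0.01  0.03] w 0.402
```

View pics/finc.png

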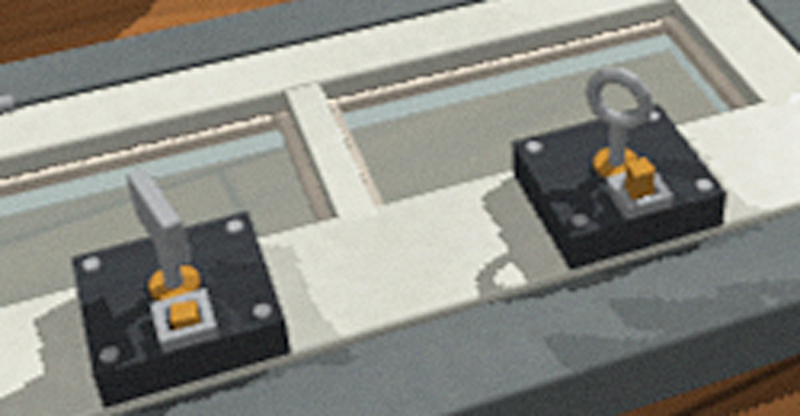

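The bar lock's plunger (183,313) is down in its collar. The ring key's plunger (640,177) stands up and untouched. The gripper is clear, so I'll hand in.

```bash
python3 -c "
from cell import robot
print(robot.hand_in())"
```

```text
the job is handed in; nothing more can be done
None
```

The bar key's plunger is down and the job is handed in, at about 14 s of the 40 s allowed.

- **What I did:** I gripped the bar key and turned it clockwise in small steps to 74°. The plunger dropped somewhere between 70° and 74°. I turned it back to 62° and it stayed down. I then set the key to 66°, let go and lifted clear.
- **Last checks:** The final picture shows the bar key's plunger down in its collar. The ring key was not touched and its plunger is still up. The wrist force read about zero once the gripper was clear, and no reading I took went above about 16 N.
- **Oddity:** At about 50° the plunger shifted sideways in its collar. The colour readings changed there too, but the picture showed it still up, so I kept turning. No check failed.

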